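# Feel the stop pin into the bowl stand

## Task

Take the handled steel pin out of its dark wooden parking block and fit it in the bamboo bowl stand as the bowl's stop: set its tip on the bare sunken deck, slide it across the deck pressing lightly, never over 25 N, until it drops into the unmarked hole, then seat it fully home without ramming it, upright with its collar down on the deck, and let go. Leave the bowl and all the other things where they are.

Things in the scene. Friction and masses are not known exactly. Their poses are not given: they have to be found in the camera images.
- stand: Raised bamboo stand, fixed, level: 160 (x) by 320 (y) mm, top frame 82 mm above the worktop. Origin under its centre, at worktop height. The bowl sits in the opening of its +y half, 75 mm along +y, rim 13 mm above the frame. The -y half has an 80 by 80 mm window, centred 85 mm along -y, with a flat bamboo deck sunk 2 mm below the frame.
- deck_mid (a point): Centre of the window, on the deck's top surface, 80 mm above the worktop; axes as the stand's. The deck's one plain round blind hole, 13.5 mm wide with a 1 mm bevelled mouth, 23 mm deep, has its centre anywhere within 7 mm in x and 7 mm in y of this point and is not measured. The deck lies on rubber buffers: after the first 2.5 N it sinks 1 mm per 2 N, 6 mm at most, and springs back.
- pin: Loose upright pin, about 80 g, 75 mm tall. Steel shaft 12 mm across, 20 mm long, with a 1.5 mm bevelled foot; steel collar 26 mm across, 20 to 25 mm above the tip; square bamboo grip 18 by 18 mm, 25 to 75 mm above the tip. Origin at the tip's centre, z up along the pin, x and y square to the faces of the grip.
- pin_tip (a point): Centre of the pin's lower end (same as its origin).
- pin_grip (a point): Middle of the pin's square grip, a good place to take it: 55 mm above the tip; the four faces square to x and y are alike.
- block: Fixed dark wood parking block, 70 by 70 by 30 mm high, origin under its centre. The pin stands in a 15 mm wide hole in its middle, 26 mm deep, with the collar resting on the block's top.
- bowl: White ceramic bowl, 124 mm across, 50 mm high, standing in the stand; leave alone. Origin under its foot.
- tin_tall: Closed steel tin, 75 mm across, 85 mm high; leave alone. Origin under its centre.
- tin_low: Closed steel tin, 87 mm across, 60 mm high; leave alone. Origin under its centre.
- tub: Grey storage tub with lid and press button, 126 by 106 by 93 mm; leave alone. Origin under its centre.
- scoop: Clear plastic scoop, 85 by 60 by 40 mm with a flat handle reaching 140 mm out along -x; leave alone. Origin under the centre of its cup.
- spoon: Steel tablespoon, 190 mm long, lying along its x; leave alone.
- jar: Closed glass jar, 70 mm across, 100 mm high; leave alone. Origin under its centre.

How it is judged:
By the outcome, as a careful person would: the job done as asked, in the order asked, and still so for the second after the job is handed in, with the robot touching nothing.
It also fails if it takes over 64 s, if anything falls off the work surface, if the arm or the gripper's body presses on something with over 40 N, if the wrist force passes 120 N, or if a joint passes its speed limit or range.

## Robot

A 6-joint arm with a two-finger parallel gripper is mounted at the origin on the work surface. World frame = base frame: x ahead of the robot, y to its left, z up, the work surface at z = 0. Lengths are in m, angles in degrees, forces in N, time in s.
With the tool pointing down it reaches from about 0.375 to 0.9 m from the base axis. Payload 3.1 kg.
Tool frame: the origin (TCP) lies on the centre line of the jaws, within the pads' length; the fingertips stand 25 mm ahead of it and the grasp point (between the pads) lies 6 mm ahead of it; z points along the fingers, y is the line along which they close (so a half turn about z gives the same grasp; the last joint's range is limited). The gripper opens to 87 mm and grips with 3 to 60 N. Pads are 19 mm wide; open, the fingers measure 117 mm over their backs; the gripper's body (75 mm by 190 mm) begins 51 mm behind the grasp point.
Start: joints at [-79.784, 30.224, 82.088, -0, 67.689, -10.227], TCP at [0.218, -0.586, 0.248] pointing down, gripper open.
Joint ranges: [-176.69, 176.69], [-43.24, 126.21], [12.49, 139.97], [-82, 262], [0, 151.66], [-163.58, 163.58]. Speed limits (degrees/s): [159.86, 159.86, 180, 180, 180, 180].

## Interface

Orientations are given as a 3x3 rotation matrix whose columns are the frame's x, y, z axes.
In Python, from rig import * gives the robot as it stands.
- The arm moves only by the tool step_arm, never from a script. Its argument "steps" is a list of rows, each a list of 7 numbers: the shift along the tool's x, y, z normalised to -1 to 1, where 1 is 0.3 m, then the turn, a rotation vector about the tool's x, y, z normalised to -1 to 1, where 1 is 45 degrees, then the gripper's target within -1 to 1 (shut at 1, half-way at 0, fully open at -1). A call has 1 to 8 rows; each row is the pose to reach, as a shift and turn from the pose commanded when the call began, along the tool's axes at that moment; what a row does not reach only later rows make up. A row lasts 1/12 s, in which the tool goes at most 41.7 mm and 7.16 degrees, less where a joint would pass 70% of its speed; a pose out of reach is approached as far as the arm can. A call with a number of a shift or a turn outside -1 to 1 is refused whole. A call with a gripper value outside its range is refused whole. The fingers move at their own pace and stop on an object; the grip force is fixed at half the most. Time passes only in rows, so rows that repeat a pose let the fingers close. It gives the time, the measured TCP pose, the force, the opening and the grip force at its end, in the units of the state.
- read_state(): the state, without advancing time (a new reading comes with each control period).
- capture(name): name is "scene" or "side" or "wrist"; returns a dict with "image" (480x640x3 uint8, red, green, blue), "vertical_fov" (degrees; the focal length in pixels is half the picture's height over the tangent of half this angle, whatever the lens; pixels are square), "cx", "cy" (the principal point, pixels), "world_from_camera" (4x4, takes a point from camera to world coordinates); the wrist camera has in their place "T_tool_cam" (4x4, takes a point from camera to tool coordinates, whose origin is the TCP and whose axes are the flange's). Camera axes: x right, y down, z forward; pixel columns grow to the right and rows downward; lengths in m; the calibration is good to about 2 mm. A picture is of the moment at which its call begins: read the wrist's pose just before it. There is no depth.
- hand_in(): hands the job in; it is judged then, once.
The state is a dict: "time_s": time; "joint_positions": joint angles; "qvel": joint speeds; "tau": joint torques, N m; "position": TCP position; "tcp_rot": TCP orientation; "force": force on the tool from outside, world axes, zero at the start; "moment": the same for the moment, N m; "opening": opening from 0.0 (shut) to 1.0 (fully open); "grasp_force": force on a finger pad.
Only numpy, scipy, OpenCV 4.12 (cv2) and the standard library are available. Lean on these libraries where they do the work, as an engineer would, in place of code of your own. Each camera call takes 0.05 s, during which the arm holds its last target. There are 200 camera calls.

## Working session

There is one attempt and no reset: what is moved stays moved. The work goes in short steps, Python scripts to look and compute and a tool call to move; the robot and the scene stay as the last step left them, time stands still between calls to the robot, and variables do not carry over. Pictures are saved under pics/ and viewed, at most 10 in all, crops included, and the job is handed in when it is done.

Besides the shell and the picture viewer there is one more tool, called as name(argument=value, ...), one argument or row to a line, values as JSON. step_arm: Moves the arm, as the interface text tells. Scaled input: -1 to 1 covers 0.3 m each way for a shift and 45 degrees each way for a turn. Its arguments: {"type":"object","properties":{"steps":{"type":"array"}},"required":["steps"]}

```bash
mkdir -p pics; ls
python3 - <<'E'
from rig import *
import cv2
s=read_state(); print(s)
for n in ("scene","side"):
    c=capture(n); cv2.imwrite(f"pics/{n}0.png",c["image"][:,:,::-1])
    print(n,c["vertical_fov"],c["cx"],c["cy"],c["world_from_camera"].tolist() if hasattr(c["world_from_camera"],'tolist') else c["world_from_camera"])
c=capture("wrist"); cv2.imwrite("pics/wrist0.png",c["image"][:,:,::-1]); print(c["vertical_fov"],c["T_tool_cam"])
E
```

```text
pics
{'time_s': 0.0, 'joint_positions': array([-7.97828962e+01,  3.02800319e+01,  8.21550292e+01, -1.04079293e-03,
        6.76912773e+01, -1.02258725e+01]), 'qvel': array([-0.03850573, -0.04728541, -0.0682215 , -0.0370965 ,  0.00390558,
       -0.12496688]), 'tau': array([-1.56254064e-03, -4.40045893e+01, -1.76594263e+01,  6.32328959e-02,
        5.84462739e-02, -1.64311864e-04]), 'position': array([ 0.21821222, -0.58494495,  0.2465677 ]), 'tcp_rot': array([[ 9.37017931e-01,  3.49281019e-01, -4.07662029e-04],
       [ 3.49281056e-01, -9.37015500e-01,  2.16707162e-03],
       [ 3.74931344e-04, -2.17297359e-03, -9.99997569e-01]]), 'force': array([ 0.61972737, -0.34631526, -0.26177117]), 'moment': array([ 0.03537385, -0.03565517, -0.05259647]), 'grasp_force': 0.0, 'opening': 0.998811076672472}
scene 44.22273732951242 317.93749848084667 239.71771762992577 [[-0.7462185663997927, 0.5535910669827602, -0.36972257398910247, 1.0747277000418622], [0.6656874373896015, 0.6169879522758942, -0.4197452828181213, 0.6528562199432023], [-0.004252865140555102, -0.5593413960215068, -0.8289264839747903, 1.2936748620465417], [0.0, 0.0, 0.0, 1.0]]
side 43.959998636304135 323.05063949487663 244.9879283621738 [[-0.947869836921306, -0.1829356011461681, 0.26091634308350103, 0.1815729769916305], [-0.3186576729152039, 0.5435265197608241, -0.7765540610987453, 1.092810360601284], [0.0002444320847007209, -0.8192151659667789, -0.5734862266026789, 0.8401309536962726], [0.0, 0.0, 0.0, 1.0]]
62.31301154134971 [[ 1.48536698e-03 -9.67172199e-01 -2.54117554e-01  6.87835642e-02]
 [ 9.99998829e-01  1.34312699e-03  7.33243940e-04  9.00303880e-04]
 [-3.67861008e-04 -2.54118346e-01  9.67173062e-01 -1.36607736e-01]
 [ 0.00000000e+00  0.00000000e+00  0.00000000e+00  1.00000000e+00]]
```

View pics/scene0.png

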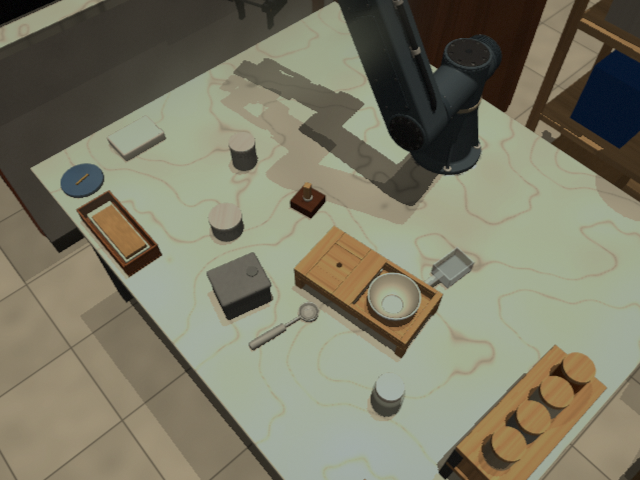

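View pics/side0.png

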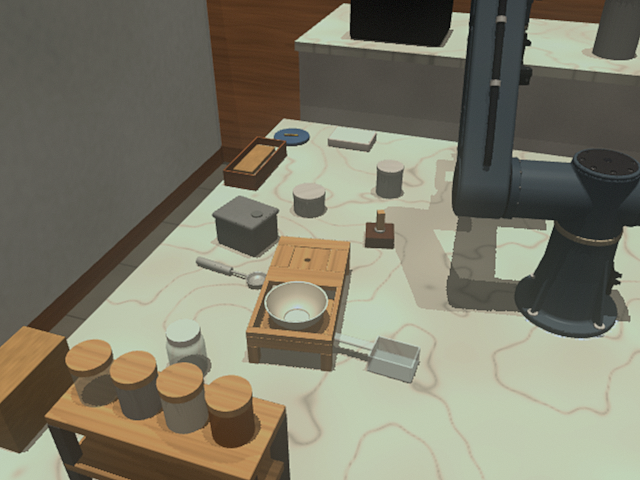

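The scene view shows the pin and block at about (308,195), and the deck with a dark hole at (339,265). In the side view the pin is at (380,222) and the hole at (307,260). I'll cast rays through these for rough positions.

```bash
cat > h.py <<'E'
import numpy as np, cv2
from rig import *
def cam(c,s=None):
    f=240/np.tan(np.radians(c["vertical_fov"]/2))
    if "world_from_camera" in c: T=np.array(c["world_from_camera"])
    else:
        W=np.eye(4);W[:3,:3]=s["tcp_rot"];W[:3,3]=s["position"];T=W@np.array(c["T_tool_cam"])
    return f,c["cx"],c["cy"],T
def ray(k,u,v,z):
    f,cx,cy,T=k; d=T[:3,:3]@np.array([(u-cx)/f,(v-cy)/f,1]); o=T[:3,3]
    return (o+d*(z-o[2])/d[2])
def proj(k,p):
    f,cx,cy,T=k; q=T[:3,:3].T@(np.array(p)-T[:3,3]); return q[0]/q[2]*f+cx,q[1]/q[2]*f+cy
def tool(s,p): # world point in tool frame
    return s["tcp_rot"].T@(np.array(p)-s["position"])
E
python3 - <<'E'
from h import *
a=capture("scene");b=capture("side");A=cam(a);B=cam(b)
print("hole",ray(A,339,265,.08),ray(B,307,260,.08))
print("pintop",ray(A,308,186,.079),ray(B,380.5,210,.079))
print("collar",ray(A,308,197,.033),ray(B,380,229,.033))
# stand frame corners, side: 
for n,K,p in (("A",A,[(336,229),(441,296),(401,349),(295,272)]),("B",B,[(280,239),(351,242),(333,350),(248,345)])):
  print(n,[ray(K,u,v,.082)[:2].round(3) for u,v in p])
A_=cv2.resize(a["image"][160:300,270:410],None,fx=4,fy=4,interpolation=2)[:, :, ::-1]
B_=cv2.resize(b["image"][200:340,240:400],None,fx=4,fy=4,interpolation=2)[:, :, ::-1][:560]
cv2.imwrite("pics/crA.png",A_)
E
```

```text
hole [0.54454021 0.12698511 0.08      ] [0.54218825 0.1279202  0.08      ]
pintop [ 0.43848125 -0.10757625  0.079     ] [ 0.4425505  -0.12341719  0.079     ]
collar [ 0.43959425 -0.1075757   0.033     ] [ 0.43779643 -0.10988493  0.033     ]
A [array([0.479, 0.045]), array([0.427, 0.348]), array([0.591, 0.378]), array([0.637, 0.072])]
B [array([0.626, 0.075]), array([0.471, 0.035]), array([0.406, 0.369]), array([0.554, 0.405])]
```

View pics/crA.png

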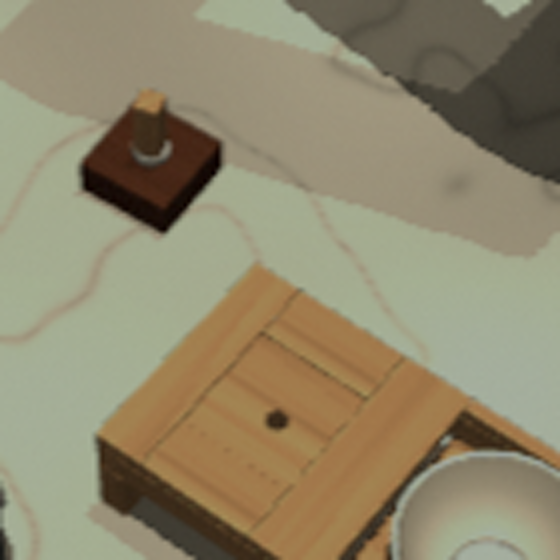

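The crop shows the pin upright in its block, with the collar at crop (152,150), and one dark round spot in the window at (277,419). I'll move the wrist camera above the pin.

step_arm(
  steps=[
    [0.62, -0.62, 0.04, 0, 0, 0, -1],
    [0.62, -0.62, 0.04, 0, 0, 0, -1],
    [0.62, -0.62, 0.04, 0, 0, 0, -1],
    [0.62, -0.62, 0.04, 0, 0, 0, -1],
    [0.62, -0.62, 0.04, 0, 0, 0, -1],
    [0.62, -0.62, 0.04, 0, 0, 0, -1],
    [0.62, -0.62, 0.04, 0, 0, 0, -1],
  ],
)

```text
time_s: 0.83
position: [0.328, -0.34, 0.235]
tcp_rot: [[0.936, 0.352, -0.002], [0.352, -0.936, 0.006], [0.001, -0.006, -1.0]]
force: [-0.2, 0.2, -0.2]
opening: 0.996
grasp_force: 0.0
```

step_arm(
  steps=[
    [0.62, -0.62, 0.04, 0, 0, 0, -1],
    [0.62, -0.62, 0.04, 0, 0, 0, -1],
    [0.62, -0.62, 0.04, 0, 0, 0, -1],
    [0.62, -0.62, 0.04, 0, 0, 0, -1],
    [0.62, -0.62, 0.04, 0, 0, 0, -1],
    [0.62, -0.62, 0.04, 0, 0, 0, -1],
    [0.62, -0.62, 0.04, 0, 0, 0, -1],
    [0.62, -0.62, 0.04, 0, 0, 0, -1],
  ],
)

```text
time_s: 1.5
position: [0.4378, -0.1043, 0.2235]
tcp_rot: [[0.935, 0.354, 0.0], [0.354, -0.935, 0.001], [0.0, -0.0, -1.0]]
force: [-0.3, -1.2, 0.1]
opening: 1.004
grasp_force: 0.0
```

Run:
```python
from h import *
s=read_state();c=capture("wrist");cv2.imwrite("pics/w1.png",c["image"][:,:,::-1])
print(s["time_s"],s["position"],s["force"],s["joint_positions"].round(1)); k=cam(c,s)
print(proj(k,[.439,-.108,.035]),proj(k,[.439,-.108,.085]))
```

```text
1.5 [ 0.43777787 -0.10429647  0.22349193] [-0.28938375 -1.1562262   0.0891979 ] [-27.7  19.  107.9   0.   53.1  41.5]
(np.float64(322.5460846476828), np.float64(226.05636346378162)) (np.float64(323.12283318228174), np.float64(240.5841575411763))
```

View pics/w1.png

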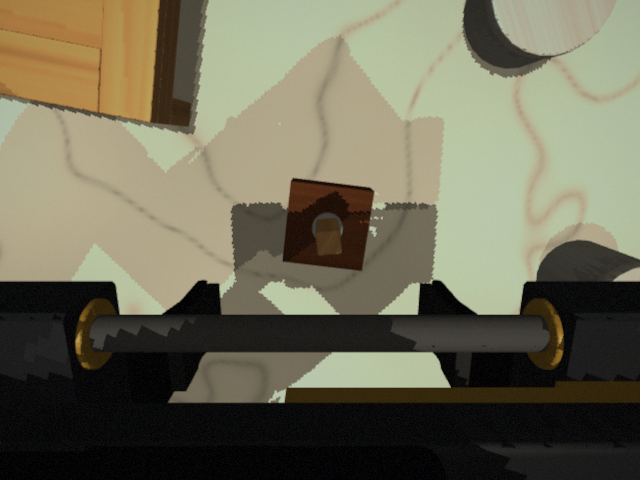

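The wrist view shows the block at about (328,225), turned a few degrees, with the grip top near (328,240) and the stand's corner at (192,130). A closer crop will give the grip's angle.

Run:
```python
from h import *
s=read_state();im=cv2.imread("pics/w1.png")
c=capture("wrist");k=cam(c,s)
cr=im[195:275,285:375]; cv2.imwrite("pics/w1c.png",cv2.resize(cr,None,fx=7,fy=7,interpolation=cv2.INTER_CUBIC))
hsv=cv2.cvtColor(im,cv2.COLOR_BGR2HSV)
print([ (y,x,im[y,x].tolist()) for y in (222,228,235,245,252) for x in (300,318,328,338,355)])
```

```text
[(222, 300, [8, 16, 33]), (222, 318, [22, 45, 59]), (222, 328, [22, 41, 60]), (222, 338, [46, 57, 62]), (222, 355, [6, 22, 45]), (228, 300, [10, 18, 31]), (228, 318, [24, 42, 62]), (228, 328, [20, 42, 59]), (228, 338, [23, 44, 60]), (228, 355, [10, 26, 48]), (235, 300, [2, 14, 33]), (235, 318, [28, 56, 78]), (235, 328, [33, 56, 79]), (235, 338, [30, 56, 76]), (235, 355, [11, 24, 48]), (245, 300, [2, 13, 32]), (245, 318, [28, 52, 72]), (245, 328, [35, 59, 81]), (245, 338, [32, 57, 78]), (245, 355, [10, 23, 44]), (252, 300, [11, 24, 48]), (252, 318, [31, 51, 73]), (252, 328, [26, 54, 75]), (252, 338, [34, 64, 89]), (252, 355, [5, 20, 45])]
```

View pics/w1c.png

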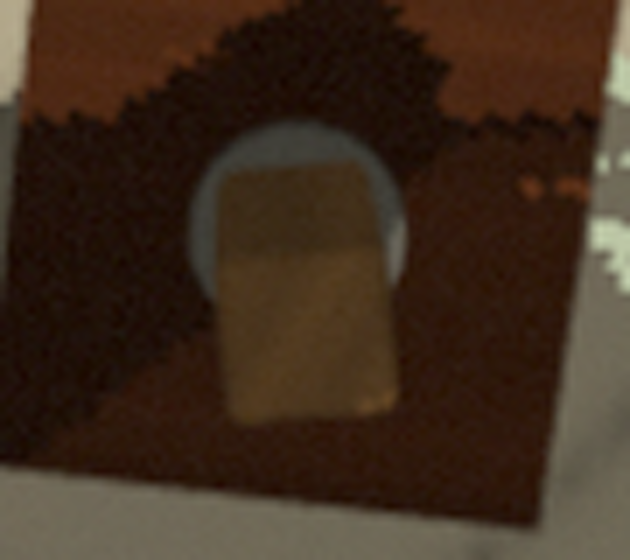

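The crop shows the grip's top face with corners at (220,255), (385,245), (398,408) and (235,422), turned about 5°. The collar sits around (297,225).

Run:
```python
from h import *
s=read_state();c=capture("wrist");k=cam(c,s)
P=[ray(k,285+x/7-.4,195+y/7-.4,.085) for x,y in ((220,255),(385,245),(398,408),(235,422))]
m=np.mean(P,0);print("grip top",m,[np.linalg.norm(P[i]-P[i-1]).round(4) for i in range(4)])
t=[s["tcp_rot"].T@(P[i]-P[i-1]) for i in range(4)]
print([np.degrees(np.arctan2(v[1],v[0])).round(1) for v in t])
print("tool off",tool(s,m), s["position"],s["tcp_rot"].round(4).tolist())
print("collar",ray(k,285+297/7-.4,195+228/7-.4,.035))
```

```text
grip top [ 0.43885473 -0.11530317  0.085     ] [np.float64(0.0177), np.float64(0.0168), np.float64(0.0172), np.float64(0.0168)]
[np.float64(-5.0), np.float64(86.4), np.float64(174.7), np.float64(-95.2)]
tool off [-0.00142772  0.0080456   0.13864173] [ 0.43732488 -0.10715215  0.22363448] [[0.9363, 0.3511, 0.0003], [0.3511, -0.9363, -0.0008], [-0.0, 0.0009, -1.0]]
collar [ 0.43897347 -0.11498815  0.035     ]
```

The arm was still settling when that image was taken, so I'll measure again with a fresh one.

Run:
```python
from h import *
s=read_state();c=capture("wrist");k=cam(c,s);im=c["image"][:,:,::-1].copy()
o=cv2.imread("pics/w1.png");t=o[190:280,280:375]
r=cv2.matchTemplate(im,t,cv2.TM_CCOEFF_NORMED);_,v,_,l=cv2.minMaxLoc(r);dx,dy=l[0]-280,l[1]-190;print(v,dx,dy)
P=[ray(k,285+x/7-.4+dx,195+y/7-.4+dy,.085) for x,y in ((220,255),(385,245),(398,408),(235,422))]
m=np.mean(P,0);print(m,tool(s,m),s["position"],s["qvel"].round(2))
print("collar",ray(k,285+297/7-.4+dx,195+228/7-.4+dy,.035))
```

```text
0.9708206653594971 -4 -2
[ 0.43901629 -0.11279466  0.085     ] [3.96660487e-05 5.17683915e-03 1.38663604e-01] [ 0.43712685 -0.10784351  0.22365898] [-1.39 -0.05  0.06  0.16 -0.06  0.08]
collar [ 0.43918556 -0.11194193  0.035     ]
```

step_arm(
  steps=[
    [0.002, 0.017, 0.1, 0, 0, -0.107, -1],
    [0.002, 0.017, 0.2, 0, 0, -0.107, -1],
    [0.002, 0.017, 0.3, 0, 0, -0.107, -1],
    [0.002, 0.017, 0.4, 0, 0, -0.107, -1],
    [0.002, 0.017, 0.46, 0, 0, -0.107, -1],
    [0.002, 0.017, 0.51, 0, 0, -0.107, -1],
    [0.002, 0.017, 0.51, 0, 0, -0.107, -1],
    [0.002, 0.017, 0.51, 0, 0, -0.107, -1],
  ],
)

```text
time_s: 2.37
position: [0.4388, -0.1129, 0.0701]
tcp_rot: [[0.905, 0.424, -0.001], [0.424, -0.905, 0.001], [-0.001, -0.001, -1.0]]
force: [0.3, -0.8, 0.0]
opening: 0.999
grasp_force: 0.0
```

step_arm(
  steps=[
    [0, 0, 0, 0, 0, 0, 0.2],
    [0, 0, 0, 0, 0, 0, 0.4],
    [0, 0, 0, 0, 0, 0, 0.6],
    [0, 0, 0, 0, 0, 0, 1],
    [0, 0, 0, 0, 0, 0, 1],
    [0, 0, 0, 0, 0, 0, 1],
    [0, 0, 0, 0, 0, 0, 1],
    [0, 0, 0, 0, 0, 0, 1],
  ],
)

```text
time_s: 3.03
position: [0.4394, -0.1116, 0.0706]
tcp_rot: [[0.904, 0.427, 0.0], [0.427, -0.904, -0.0], [0.0, 0.0, -1.0]]
force: [-0.5, -0.4, 0.6]
opening: 0.483
grasp_force: 0.0
```

step_arm(
  steps=[
    [0, 0, 0, 0, 0, 0, 1],
    [0, 0, 0, 0, 0, 0, 1],
    [0, 0, 0, 0, 0, 0, 1],
    [0, 0, 0, 0, 0, 0, 1],
  ],
)

```text
time_s: 3.37
position: [0.4392, -0.1116, 0.0705]
tcp_rot: [[0.904, 0.427, -0.0], [0.427, -0.904, 0.0], [-0.0, -0.0, -1.0]]
force: [-0.3, 0.1, -0.1]
opening: 0.207
grasp_force: 30.0
```

The pin is gripped: the opening is about 18 mm and the grip force 30 N. I'll lift it straight up and move beside the window so the camera can see the hole clear of the pin.

step_arm(
  steps=[
    [0, 0, -0.05, 0, 0, 0, 1],
    [0, 0, -0.13, 0, 0, 0, 1],
    [0, 0, -0.23, 0, 0, 0, 1],
    [0, 0, -0.33, 0, 0, 0, 1],
    [0, 0, -0.43, 0, 0, 0, 1],
    [0, 0, -0.43, 0, 0, 0, 1],
  ],
)

```text
time_s: 3.87
position: [0.4421, -0.113, 0.2041]
tcp_rot: [[0.904, 0.427, 0.009], [0.427, -0.904, -0.005], [0.006, 0.009, -1.0]]
force: [1.5, -0.0, -0.5]
opening: 0.206
grasp_force: 30.0
```

step_arm(
  steps=[
    [0.1, -0.11, 0, 0, 0, 0, 1],
    [0.2, -0.22, 0, 0, 0, 0, 1],
    [0.3, -0.33, 0, 0, 0, 0, 1],
    [0.4, -0.44, 0, 0, 0, 0, 1],
    [0.47, -0.52, 0, 0, 0, 0, 1],
    [0.52, -0.57, 0, 0, 0, 0, 1],
    [0.52, -0.57, 0, 0, 0, 0, 1],
    [0.52, -0.57, 0, 0, 0, 0, 1],
  ],
)

```text
time_s: 4.53
position: [0.5068, 0.1107, 0.1985]
tcp_rot: [[0.903, 0.43, -0.002], [0.43, -0.903, -0.0], [-0.002, -0.0, -1.0]]
force: [-0.0, -0.6, -1.6]
opening: 0.206
grasp_force: 30.0
```

step_arm(
  steps=[
    [0, 0, 0, 0, 0, 0, 1],
    [0, 0, 0, 0, 0, 0, 1],
    [0, 0, 0, 0, 0, 0, 1],
    [0, 0, 0, 0, 0, 0, 1],
  ],
)

```text
time_s: 4.87
position: [0.5072, 0.1084, 0.1995]
tcp_rot: [[0.905, 0.425, -0.001], [0.425, -0.905, -0.0], [-0.001, -0.0, -1.0]]
force: [0.3, 0.6, -2.5]
opening: 0.203
grasp_force: 30.0
```

Run:
```python
from h import *
s=read_state();c=capture("wrist");cv2.imwrite("pics/w2.png",c["image"][:,:,::-1])
print(s["time_s"],s["position"],s["tcp_rot"].round(4).tolist(),s["force"],s["moment"],s["opening"]); k=cam(c,s)
print(proj(k,[.543,.1275,.08])); np.savez("w2",pos=s["position"],R=s["tcp_rot"])
```

```text
4.8667 [0.50717851 0.10839633 0.19945149] [[0.9053, 0.4248, -0.0005], [0.4248, -0.9053, -0.0001], [-0.0005, -0.0002, -1.0]] [ 0.26647823  0.60369862 -2.45642698] [0.00733325 0.04678653 0.0408853 ] 0.20310798812477077
(np.float64(314.36046915522803), np.float64(185.9897264268362))
```

View pics/w2.png

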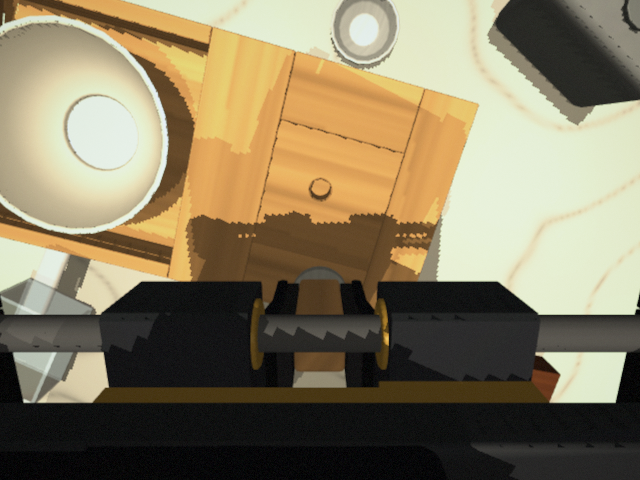

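The hole shows clearly at (320,188) on the deck, which lies between the seam lines at x≈265 and x≈410. The pin's collar is at (320,275). I'll get the hole's position precisely.

Run:
```python
from h import *
s=read_state();c=capture("wrist");k=cam(c,s);im=c["image"][:,:,::-1].copy()
z=cv2.resize(im[168:208,300:340],None,fx=15,fy=15,interpolation=cv2.INTER_CUBIC);cv2.imwrite("pics/w2c.png",z)
print(s["position"],s["force"])
h=ray(k,320.2,188,.08);print("hole",h,tool(s,h))
np.savez("w2",pos=s["position"],R=s["tcp_rot"])
# stand: window seams -> yaw, deck mid
for u,v in ((294,52),(205,28),(478,103),(283,121),(405,153)): print((u,v),ray(k,u,v,.082)[:2].round(4))
```

```text
[0.50734005 0.10853401 0.19956141] [-0.4622247  -0.03152927 -1.30944241]
hole [0.54362461 0.12370263 0.08      ] [0.03931108 0.00169485 0.11955482]
(294, 52) [0.6092 0.1717]
(205, 28) [0.5988 0.2235]
(478, 103) [0.6309 0.0593]
(283, 121) [0.5711 0.1618]
(405, 153) [0.5861 0.0852]
```

View pics/w2c.png

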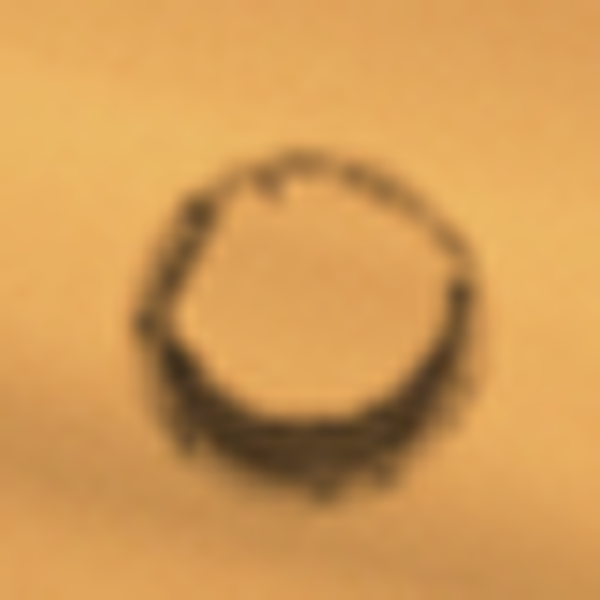

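step_arm(
  steps=[
    [0.035, 0.003, 0.05, 0, 0, 0, 1],
    [0.071, 0.006, 0.1, 0, 0, 0, 1],
    [0.071, 0.006, 0.15, 0, 0, 0, 1],
    [0.071, 0.006, 0.18, 0, 0, 0, 1],
    [0.071, 0.006, 0.18, 0, 0, 0, 1],
    [0.071, 0.006, 0.18, 0, 0, 0, 1],
    [0.071, 0.006, 0.18, 0, 0, 0, 1],
    [0.071, 0.006, 0.18, 0, 0, 0, 1],
  ],
)

```text
time_s: 5.63
position: [0.5279, 0.1169, 0.1464]
tcp_rot: [[0.904, 0.427, 0.002], [0.427, -0.904, 0.0], [0.002, 0.001, -1.0]]
force: [1.3, -0.2, -1.3]
opening: 0.207
grasp_force: 30.0
```

Run:
```python
from h import *
d=np.load("w2.npz");k0={"position":d["pos"],"tcp_rot":d["R"]}
c=capture("wrist");k=cam(c,k0);h=ray(k,320.2,188.9,.08)
s=read_state();print("hole",h,"in tool now",tool(s,h),s["position"],s["force"])
```

```text
hole [0.54310007 0.12345707 0.08      ] in tool now [0.01643035 0.00056105 0.06649305] [0.52788505 0.11695338 0.14646655] [ 0.33962581 -0.1446675  -0.77146755]
```

step_arm(
  steps=[
    [0, 0, 0.002, 0, 0, 0, 1],
    [0, 0, 0.004, 0, 0, 0, 1],
    [0, 0, 0.006, 0, 0, 0, 1],
    [0, 0, 0.007, 0, 0, 0, 1],
    [0, 0, 0.007, 0, 0, 0, 1],
    [0, 0, 0.007, 0, 0, 0, 1],
  ],
)

```text
time_s: 6.18
position: [0.5274, 0.117, 0.1434]
tcp_rot: [[0.904, 0.427, -0.0], [0.427, -0.904, -0.0], [-0.0, -0.0, -1.0]]
force: [-0.1, -0.5, -1.3]
opening: 0.205
grasp_force: 30.0
```

step_arm(
  steps=[
    [0, 0, 0.002, 0, 0, 0, 1],
    [0, 0, 0.004, 0, 0, 0, 1],
    [0, 0, 0.006, 0, 0, 0, 1],
    [0, 0, 0.007, 0, 0, 0, 1],
    [0, 0, 0.007, 0, 0, 0, 1],
    [0, 0, 0.007, 0, 0, 0, 1],
  ],
)

```text
time_s: 6.68
position: [0.5275, 0.117, 0.1413]
tcp_rot: [[0.904, 0.427, -0.0], [0.427, -0.904, -0.0], [-0.0, -0.0, -1.0]]
force: [0.3, -0.4, -1.6]
opening: 0.204
grasp_force: 30.0
```

step_arm(
  steps=[
    [0, 0, 0.002, 0, 0, 0, 1],
    [0, 0, 0.004, 0, 0, 0, 1],
    [0, 0, 0.005, 0, 0, 0, 1],
    [0, 0, 0.005, 0, 0, 0, 1],
    [0, 0, 0.005, 0, 0, 0, 1],
  ],
)

```text
time_s: 7.1
position: [0.5276, 0.117, 0.1401]
tcp_rot: [[0.904, 0.427, 0.0], [0.427, -0.904, -0.0], [0.0, 0.0, -1.0]]
force: [-0.5, 0.2, 1.3]
opening: 0.206
grasp_force: 30.0
```

step_arm(
  steps=[
    [0, 0, 0.002, 0, 0, 0, 1],
    [0, 0, 0.004, 0, 0, 0, 1],
    [0, 0, 0.005, 0, 0, 0, 1],
    [0, 0, 0.005, 0, 0, 0, 1],
    [0, 0, 0.005, 0, 0, 0, 1],
  ],
)

```text
time_s: 7.52
position: [0.5276, 0.117, 0.1386]
tcp_rot: [[0.904, 0.427, 0.0], [0.427, -0.904, -0.0], [0.0, 0.0, -1.0]]
force: [-1.1, -0.3, 4.8]
opening: 0.205
grasp_force: 30.0
```

In contact at about 6 N. I'll slide toward the hole.

step_arm(
  steps=[
    [0.004, 0, 0, 0, 0, 0, 1],
    [0.008, 0.001, 0, 0, 0, 0, 1],
    [0.012, 0.001, 0, 0, 0, 0, 1],
    [0.016, 0.001, 0, 0, 0, 0, 1],
    [0.02, 0.002, 0, 0, 0, 0, 1],
    [0.024, 0.002, 0, 0, 0, 0, 1],
    [0.028, 0.002, 0, 0, 0, 0, 1],
    [0.032, 0.003, 0, 0, 0, 0, 1],
  ],
)

```text
time_s: 8.18
position: [0.5336, 0.1198, 0.138]
tcp_rot: [[0.904, 0.427, -0.007], [0.427, -0.904, -0.001], [-0.007, -0.002, -1.0]]
force: [-4.8, -1.7, 6.3]
opening: 0.204
grasp_force: 30.0
```

step_arm(
  steps=[
    [0.003, 0, 0, 0, 0, 0, 1],
    [0.006, 0, 0, 0, 0, 0, 1],
    [0.009, 0, 0, 0, 0, 0, 1],
    [0.011, 0, 0, 0, 0, 0, 1],
    [0.011, 0, 0, 0, 0, 0, 1],
  ],
)

```text
time_s: 8.6
position: [0.5368, 0.1212, 0.138]
tcp_rot: [[0.904, 0.427, -0.006], [0.427, -0.904, -0.001], [-0.006, -0.002, -1.0]]
force: [-3.9, -1.6, 6.6]
opening: 0.207
grasp_force: 30.0
```

step_arm(
  steps=[
    [0.003, 0, 0, 0, 0, 0, 1],
    [0.006, 0, 0, 0, 0, 0, 1],
    [0.008, 0, 0, 0, 0, 0, 1],
    [0.008, 0, 0, 0, 0, 0, 1],
  ],
)

```text
time_s: 8.93
position: [0.5392, 0.1223, 0.138]
tcp_rot: [[0.904, 0.427, -0.006], [0.427, -0.904, -0.001], [-0.006, -0.002, -1.0]]
force: [-3.6, -2.1, 5.3]
opening: 0.204
grasp_force: 30.0
```

step_arm(
  steps=[
    [0.002, 0, 0, 0, 0, 0, 1],
    [0.004, 0, 0, 0, 0, 0, 1],
    [0.006, 0, 0, 0, 0, 0, 1],
    [0.006, 0, 0, 0, 0, 0, 1],
  ],
)

```text
time_s: 9.27
position: [0.541, 0.1231, 0.138]
tcp_rot: [[0.904, 0.427, -0.005], [0.427, -0.904, -0.001], [-0.005, -0.001, -1.0]]
force: [-3.0, -2.5, 5.7]
opening: 0.206
grasp_force: 30.0
```

step_arm(
  steps=[
    [0.002, 0, 0, 0, 0, 0, 1],
    [0.004, 0, 0, 0, 0, 0, 1],
    [0.005, 0, 0, 0, 0, 0, 1],
    [0.005, 0, 0, 0, 0, 0, 1],
  ],
)

```text
time_s: 9.6
position: [0.5441, 0.1242, 0.1378]
tcp_rot: [[0.904, 0.427, -0.002], [0.427, -0.904, 0.0], [-0.002, -0.001, -1.0]]
force: [-1.4, 0.2, -0.9]
opening: 0.207
grasp_force: 30.0
```

step_arm(
  steps=[
    [0.002, 0, 0, 0, 0, 0, 1],
    [0.003, 0, 0, 0, 0, 0, 1],
    [0.004, 0, 0, 0, 0, 0, 1],
    [0.004, 0, 0, 0, 0, 0, 1],
  ],
)

```text
time_s: 9.93
position: [0.5445, 0.1245, 0.1378]
tcp_rot: [[0.904, 0.427, -0.003], [0.427, -0.904, -0.0], [-0.003, -0.001, -1.0]]
force: [-3.8, -0.9, -0.9]
opening: 0.202
grasp_force: 30.0
```

It dropped in: the vertical load is gone and the rim is stopping it sideways. I'll ease the side load off and descend gently.

step_arm(
  steps=[
    [-0.003, 0, 0, 0, 0, 0, 1],
    [-0.005, 0, 0.003, 0, 0, 0, 1],
    [-0.005, 0, 0.006, 0, 0, 0, 1],
    [-0.005, 0, 0.009, 0, 0, 0, 1],
    [-0.005, 0, 0.01, 0, 0, 0, 1],
    [-0.005, 0, 0.01, 0, 0, 0, 1],
  ],
)

```text
time_s: 10.43
position: [0.5442, 0.1243, 0.1354]
tcp_rot: [[0.904, 0.427, -0.0], [0.427, -0.904, 0.0], [-0.0, -0.001, -1.0]]
force: [-4.3, 1.3, 2.6]
opening: 0.206
grasp_force: 30.0
```

step_arm(
  steps=[
    [-0.002, 0, 0, 0, 0, 0, 1],
    [-0.004, 0, 0, 0, 0, 0, 1],
    [-0.004, 0, 0, 0, 0, 0, 1],
    [-0.004, 0, 0, 0, 0, 0, 1],
  ],
)

```text
time_s: 10.77
position: [0.5439, 0.1239, 0.1355]
tcp_rot: [[0.905, 0.426, 0.001], [0.426, -0.905, 0.001], [0.002, -0.0, -1.0]]
force: [-1.3, 3.7, -0.0]
opening: 0.203
grasp_force: 30.0
```

step_arm(
  steps=[
    [0, -0.002, 0, 0, 0, 0, 1],
    [0, -0.004, 0.002, 0, 0, 0, 1],
    [0, -0.004, 0.005, 0, 0, 0, 1],
    [0, -0.004, 0.008, 0, 0, 0, 1],
    [0, -0.004, 0.01, 0, 0, 0, 1],
    [0, -0.004, 0.01, 0, 0, 0, 1],
  ],
)

```text
time_s: 11.27
position: [0.5435, 0.1242, 0.1323]
tcp_rot: [[0.904, 0.427, 0.001], [0.427, -0.904, -0.0], [0.001, 0.001, -1.0]]
force: [-0.5, 0.9, -0.9]
opening: 0.208
grasp_force: 30.0
```

Free and centred. I'll continue down.

step_arm(
  steps=[
    [0, 0, 0.003, 0, 0, 0, 1],
    [0, 0, 0.006, 0, 0, 0, 1],
    [0, 0, 0.009, 0, 0, 0, 1],
    [0, 0, 0.012, 0, 0, 0, 1],
    [0, 0, 0.015, 0, 0, 0, 1],
    [0, 0, 0.017, 0, 0, 0, 1],
    [0, 0, 0.017, 0, 0, 0, 1],
  ],
)

```text
time_s: 11.85
position: [0.5427, 0.1246, 0.1271]
tcp_rot: [[0.904, 0.427, -0.0], [0.427, -0.904, -0.0], [-0.0, -0.0, -1.0]]
force: [0.5, -0.4, -1.4]
opening: 0.203
grasp_force: 30.0
```

step_arm(
  steps=[
    [0, 0, 0.003, 0, 0, 0, 1],
    [0, 0, 0.006, 0, 0, 0, 1],
    [0, 0, 0.009, 0, 0, 0, 1],
    [0, 0, 0.012, 0, 0, 0, 1],
    [0, 0, 0.012, 0, 0, 0, 1],
  ],
)

```text
time_s: 12.27
position: [0.5427, 0.1246, 0.1234]
tcp_rot: [[0.904, 0.427, -0.0], [0.427, -0.904, 0.0], [-0.0, -0.0, -1.0]]
force: [-0.3, 0.2, -1.4]
opening: 0.202
grasp_force: 30.0
```

step_arm(
  steps=[
    [0, 0, 0.002, 0, 0, 0, 1],
    [0, 0, 0.004, 0, 0, 0, 1],
    [0, 0, 0.006, 0, 0, 0, 1],
    [0, 0, 0.007, 0, 0, 0, 1],
    [0, 0, 0.007, 0, 0, 0, 1],
  ],
)

```text
time_s: 12.68
position: [0.5428, 0.1246, 0.1215]
tcp_rot: [[0.904, 0.427, -0.0], [0.427, -0.904, 0.0], [-0.0, -0.0, -1.0]]
force: [0.7, 0.8, 0.3]
opening: 0.206
grasp_force: 30.0
```

step_arm(
  steps=[
    [0, 0, 0.001, 0, 0, 0, 1],
    [0, 0, 0.002, 0, 0, 0, 1],
    [0, 0, 0.003, 0, 0, 0, 1],
    [0, 0, 0.004, 0, 0, 0, 1],
    [0, 0, 0.004, 0, 0, 0, 1],
  ],
)

```text
time_s: 13.1
position: [0.5428, 0.1246, 0.1205]
tcp_rot: [[0.904, 0.427, 0.0], [0.427, -0.904, 0.0], [0.0, 0.0, -1.0]]
force: [-1.1, 0.3, -0.2]
opening: 0.205
grasp_force: 30.0
```

step_arm(
  steps=[
    [0, 0, 0.001, 0, 0, 0, 1],
    [0, 0, 0.002, 0, 0, 0, 1],
    [0, 0, 0.003, 0, 0, 0, 1],
    [0, 0, 0.004, 0, 0, 0, 1],
    [0, 0, 0.004, 0, 0, 0, 1],
  ],
)

```text
time_s: 13.52
position: [0.5429, 0.1246, 0.1194]
tcp_rot: [[0.904, 0.427, 0.0], [0.427, -0.904, -0.0], [0.0, 0.0, -1.0]]
force: [-0.6, 0.4, 3.7]
opening: 0.205
grasp_force: 30.0
```

step_arm(
  steps=[
    [0, 0, 0, 0, 0, 0, 1],
    [0, 0, 0, 0, 0, 0, 1],
  ],
)

```text
time_s: 13.68
position: [0.5428, 0.1246, 0.1193]
tcp_rot: [[0.904, 0.427, 0.0], [0.427, -0.904, -0.0], [0.0, 0.0, -1.0]]
force: [-0.5, 0.2, 4.2]
opening: 0.203
grasp_force: 30.0
```

Seated: the collar is loading the deck with about 5 N. I'll ease off slightly, open partway and rise.

step_arm(
  steps=[
    [0, 0, -0.002, 0, 0, 0, 1],
    [0, 0, -0.002, 0, 0, 0, 1],
    [0, 0, -0.002, 0, 0, 0, 0.5],
    [0, 0, -0.002, 0, 0, 0, 0.3],
    [0, 0, -0.002, 0, 0, 0, 0.1],
    [0, 0, -0.002, 0, 0, 0, 0],
    [0, 0, -0.002, 0, 0, 0, 0],
    [0, 0, -0.002, 0, 0, 0, 0],
  ],
)

```text
time_s: 14.35
position: [0.5428, 0.1246, 0.1196]
tcp_rot: [[0.904, 0.427, -0.0], [0.427, -0.904, 0.0], [-0.0, -0.0, -1.0]]
force: [-0.6, -0.4, 0.3]
opening: 0.48
grasp_force: 0.0
```

step_arm(
  steps=[
    [0, 0, 0, 0, 0, 0, 0],
    [0, 0, 0, 0, 0, 0, 0],
    [0, 0, 0, 0, 0, 0, 0],
  ],
)

```text
time_s: 14.6
position: [0.5428, 0.1246, 0.1197]
tcp_rot: [[0.904, 0.427, 0.0], [0.427, -0.904, 0.0], [0.0, -0.0, -1.0]]
force: [0.6, -0.2, -0.2]
opening: 0.494
grasp_force: 0.0
```

step_arm(
  steps=[
    [0, 0, -0.04, 0, 0, 0, 0],
    [0, 0, -0.1, 0, 0, 0, 0],
    [0, 0, -0.2, 0, 0, 0, 0],
    [0, 0, -0.3, 0, 0, 0, 0],
    [0, 0, -0.4, 0, 0, 0, 0],
    [0, 0, -0.4, 0, 0, 0, 0],
    [0, 0, -0.4, 0, 0, 0, 0],
  ],
)

```text
time_s: 15.18
position: [0.5439, 0.1247, 0.2417]
tcp_rot: [[0.904, 0.427, 0.005], [0.427, -0.904, 0.0], [0.004, 0.002, -1.0]]
force: [-0.2, 0.0, -1.2]
opening: 0.501
grasp_force: 0.0
```

step_arm(
  steps=[
    [-0.15, 0, 0, 0, 0, 0, 0],
    [-0.15, 0, 0, 0, 0, 0, 0],
    [-0.15, 0, 0, 0, 0, 0, 0],
    [-0.15, 0, 0, 0, 0, 0, 0],
    [-0.15, 0, 0, 0, 0, 0, 0],
    [-0.15, 0, 0, 0, 0, 0, 0],
  ],
)

```text
time_s: 15.68
position: [0.5032, 0.1055, 0.2395]
tcp_rot: [[0.904, 0.427, 0.001], [0.427, -0.904, 0.0], [0.001, 0.0, -1.0]]
force: [0.7, -1.0, 0.2]
opening: 0.498
grasp_force: 0.0
```

Run:
```python
from h import *
s=read_state();c=capture("wrist")["image"][:,:,::-1];b=capture("side")["image"][:,:,::-1]
z=cv2.resize(b[215:355,235:395],(457,400),interpolation=cv2.INTER_CUBIC)
cv2.imwrite("pics/end.png",np.hstack([cv2.resize(c[:,100:540],(340,400)),z]))
print(s["time_s"],s["position"],s["force"])
```

```text
15.6833 [0.50324773 0.10550218 0.23954731] [ 0.71590888 -0.97400038  0.20027829]
```

View pics/end.png

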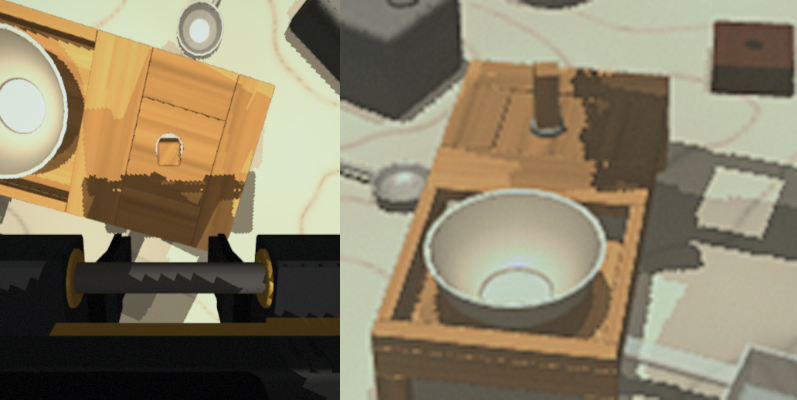

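The pin stands upright with its collar on the deck, at (168,150) in the left view and (547,100) in the right. The bowl is undisturbed, the block is empty and the gripper is clear.

```bash
python3 -c "
from rig import *
print(hand_in())"
```

```text
the job is handed in; nothing more can be done
None
```

The pin is seated upright in the stand's hole with its collar on the deck, slid in at about 8 N measured at most, and released; the bowl looks untouched in the final views, and the job was handed in at about 16 s.

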